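Isolate and vent the bench air manifold

TASK

Make the bench air manifold safe before a repair: first shut off the supply by pushing its long lever clockwise (seen from above) with a fingertip until it lies fully square across its valve, and only then open the vent by pushing the short two-armed crossbar anticlockwise until it has made its full quarter turn. Push gently, do not grip or force the handles, and leave the round flow handwheel and everything else on the bench as they are. Finish with the hand clear of everything.

Things in the scene. Friction and masses are not known exactly. Their poses are not given: they have to be found in the camera images.
- manifold: Fixed aluminium bar 50 x 400 x 45 mm on feet, top 75 mm above the bench; gauge on its +y end (to 260 mm from centre, 87 mm high), pipe at its -y end (to 240 mm). Origin: under its centre, at bench level. x: flow direction, away from the robot, turned up to 0.3 rad; y: along the bar. Three valves stand on it at y = -140, 0, +140 mm, in an order that changes.
- supply_valve: Fixed supply valve: brass block 46 x 46 x 30 mm on the manifold, with the long lever above and a steel pipe on its far (+x) side, which goes down. Origin: under the block's centre, 75 mm above the bench. Axes parallel to the manifold's. The handle above is part of this body.
- supply_lever (a joint): Angle of the long supply lever about its upright axis, rad: 0 = fully open (lever points to the manifold's -x, towards the robot), grows clockwise seen from above to its stop at 1.571 = shut (lever points to the manifold's +y, square across). Starts between 0 and 0.35. Stays where it is left; turning it takes about 0.22 N m, some 3 N at 70 mm.
- supply_axis (a point): Point on the supply lever's turning axis, at mid-height of the lever, 155 mm above the bench.
- supply_tip (a point): Free end of the supply lever, on its centre line, 90 mm from supply_axis at the same height. The lever is one-armed: a flat bar with a black rubber grip, 18 mm wide, 14 mm high (10 mm near the hub); round hub of 14 mm radius.
- vent_valve: Fixed vent valve: brass block 46 x 46 x 30 mm on the manifold, with the short two-armed crossbar above and a stubby copper-coloured silencer on its far (+x) side. Origin: under the block's centre, 75 mm above the bench. Axes parallel to the manifold's. The handle above is part of this body.
- vent_bar (a joint): Angle of the vent crossbar about its upright axis, rad: 0 = shut (bar lies along the manifold's y), grows anticlockwise seen from above to its stop at 1.571 = fully open (bar along the manifold's x, in line with the valve). Starts between 0 and 0.3. Stays where it is left; turning it takes about 0.15 N m, some 3 N at 46 mm.
- vent_axis (a point): Point on the crossbar's turning axis, at mid-height of the bar, 125 mm above the bench.
- vent_tip (a point): End of one arm of the crossbar, 60 mm from vent_axis at the same height: the arm that points to the manifold's +y when shut and to its -x (the robot) when open. The bar is 120 mm long over both arms, 14 mm wide and 14 mm high; round hub of 14 mm radius.
- flow_valve: Fixed flow valve, to be left alone: brass block 46 x 46 x 30 mm on the manifold with a round three-spoked handwheel, 81 mm across, at 125 mm above the bench. Origin: under the block's centre, 75 mm above the bench.
- wheel_rim (a point): A point on the rim of the flow handwheel, 36 mm from its axis. The wheel turns easily and must not be turned.
- spray_can: Loose aerosol can, 48 mm across, 125 mm high, standing in front of the manifold (robot's side), in the way of a careless hand. Origin: centre of its underside. To be left alone.
- tape_roll: Loose roll of tape, 90 mm across, 22 mm high, lying beyond the manifold. Origin: centre of its underside. To be left alone.
- wrench: Loose wrench, 170 mm long, lying in front of the manifold (robot's side). To be left alone.
- screwdriver: Loose screwdriver, 190 mm long, lying beyond the manifold. To be left alone.
- drill: Loose cordless drill, about 195 mm high, standing on its battery on the robot's left. Origin: centre of its underside. To be left alone.
- multimeter: Loose multimeter, 85 x 165 x 38 mm, lying on the robot's left. Origin: centre of its underside. To be left alone.
- screw_bin: Loose open bin, 100 x 150 x 60 mm, on the robot's right. Origin: centre of its underside. To be left alone.

How it is judged:
By the outcome, as a careful person would: the job done as asked, in the order asked, and still so for the second after the job is handed in, with the robot touching nothing.
It also fails if it takes over 54 s, if anything falls off the work surface, if the arm or the gripper's body presses on something with over 40 N, if the wrist force passes 120 N, or if a joint passes its speed limit or range.

ROBOT

A 6-joint arm with a two-finger parallel gripper is mounted at the origin on the work surface. World frame = base frame: x ahead of the robot, y to its left, z up, the work surface at z = 0. Lengths are in m, angles in degrees, forces in N, time in s.
With the tool pointing down it reaches from about 0.275 to 0.825 m from the base axis. Payload 4.9 kg.
Tool frame: the origin (TCP) lies at the very end of the fingers, on their centre line; the grasp point (between the pads) lies 19 mm behind it; z points along the fingers, y is the line along which they close (so a half turn about z gives the same grasp; the last joint's range is limited). The gripper opens to 85 mm and grips with 20 to 120 N. Pads are 22 mm wide; open, the fingers measure 114 mm over their backs; the gripper's body (76 mm by 85 mm) begins 54 mm behind the grasp point. The pads swing forward as they close: fully open they stand 13 mm farther back than shut.
Start: joints at [-83.778, 18.69, -11.035, 60.275, 0, 82.311], TCP at [0.132, -0.534, 0.231] pointing down, gripper open.
Joint ranges: [-152.03, 152.03], [-55.5, 102.48], [-74.3, 77.21], [-110.64, 120.58], [-84.22, 78.4], [-180, 180]. Speed limits (degrees/s): [147.25, 147.25, 180, 180, 180, 180].

INTERFACE

Orientations are given as a 3x3 rotation matrix whose columns are the frame's x, y, z axes.
In Python, from cell import * gives the robot as it stands.
- The arm moves only by the shell command python3 -m creep 'ROWS'. ROWS is text: rows parted by semicolons, each of 5 numbers parted by spaces: the shift along the tool's x, y, z in m, then the turn about the tool's z in rad, then the opening, from -1 (shut) to 1 (fully open). A call has 1 to 5 rows; each row is the pose to reach, as a shift and turn from the pose commanded when the call began, along the tool's axes at that moment; what a row does not reach only later rows make up. A row lasts 1/8 s, in which the tool goes at most 62.5 mm and 10.7 degrees, less where a joint would pass 70% of its speed; a pose out of reach is approached as far as the arm can. A call with a gripper value outside its range is refused whole. The fingers move at their own pace and stop on an object; the grip force is fixed at half the most. Time passes only in rows, so rows that repeat a pose let the fingers close. It gives the time, the measured TCP pose, the force, the opening and the grip force at its end, in the units of the state.
- state(): the state, without advancing time (a new reading comes with each control period).
- read_camera(name): name is "side" or "top" or "wrist"; returns a dict with "color" (480x640x3 uint8, red, green, blue), "depth" (480x640 float32, m along the optical axis (not along the pixel's ray), 0 where there is no reading), "camera_matrix" (3x3 intrinsics, pixels), "k1" (the pictures are not rectified: a ray, as slopes to the right and down, at radius r is drawn at 1 + k1 r^2 times it, then the intrinsics apply), "extrinsics" (4x4, takes a point from camera to world coordinates); the wrist camera has in their place "tool_from_camera" (4x4, takes a point from camera to tool coordinates, whose origin is the TCP and whose axes are the flange's). Camera axes: x right, y up, looking along -z (the intrinsics and any distortion apply to the point x, -y, -z); pixel columns grow to the right and rows downward; lengths in m; the calibration is good to about 2 mm. A picture is of the moment at which its call begins: read the wrist's pose just before it.
- sign_off(): hands the job in; it is judged then, once.
The state is a dict: "t": time; "joints": joint angles; "dq": joint speeds; "effort": joint torques, N m; "position": TCP position; "orientation": TCP orientation; "contact_force": force on the tool from outside, world axes, zero at the start; "torque": the same for the moment, N m; "finger_gap": finger opening in m; "grasp_force": force on a finger pad.
Only numpy, scipy, OpenCV 4.12 (cv2) and the standard library are available. Lean on these libraries where they do the work, as an engineer would, in place of code of your own. Each camera call takes 0.05 s, during which the arm holds its last target. There are 200 camera calls.

## Working session

There is one attempt and no reset: what is moved stays moved. The work goes in short steps, Python scripts to look and compute and a shell command to move; the robot and the scene stay as the last step left them, time stands still between calls to the robot, and variables do not carry over. Pictures are saved under pics/ and viewed, at most 10 in all, crops included, and the job is handed in when it is done.

```bash
mkdir -p pics; cat > h.py <<'E'
from cell import *
import numpy as np, cv2
def snap(n):
    s=state(); c=read_camera(n)
    np.savez('%s.npz'%n,**{k:v for k,v in c.items()},pos=s['position'],ori=s['orientation'])
    return c
def px(n,u,v,z=None):
    c=np.load('%s.npz'%n); K=c['camera_matrix']; k1=float(c['k1'])
    d=np.array([(u-K[0,2])/K[0,0],(v-K[1,2])/K[1,1]]); s=d.copy()
    for _ in range(20): s=d/(1+k1*(s@s))
    E=c['extrinsics']; ray=E[:3,:3]@np.array([s[0],-s[1],-1]); o=E[:3,3]
    if z is None: t=np.median(c['depth'][v-1:v+2,u-1:u+2])
    else: t=(z-o[2])/ray[2]
    return o+ray*t
E
python3 - <<'E'
from h import *
for n in('top','side'):
    c=snap(n); cv2.imwrite(f'pics/{n}0.png',c['color'][:,:,::-1]); print(c['extrinsics'].round(3),c['camera_matrix'],c['k1'])
s=state(); print(s['t'],s['position'],s['orientation'],s['finger_gap'])
E
```

```text
[[ 1.000e-02  9.770e-01 -2.140e-01  2.520e-01]
 [-1.000e+00  1.000e-02 -4.000e-03  4.200e-02]
 [-1.000e-03  2.140e-01  9.770e-01  1.402e+00]
 [ 0.000e+00  0.000e+00  0.000e+00  1.000e+00]] [[546.91639857   0.         316.49809425]
 [  0.         546.91639857 238.27890025]
 [  0.           0.           1.        ]] -0.10548433212402837
[[-0.972  0.164 -0.168  0.311]
 [-0.235 -0.664  0.71   0.848]
 [ 0.005  0.73   0.684  0.902]
 [ 0.     0.     0.     1.   ]] [[517.3592721    0.         321.55675385]
 [  0.         517.3592721  244.44359139]
 [  0.           0.           1.        ]] -0.04826358832171363
0.1 [ 0.13219207 -0.53334257  0.23060366] [[ 9.70675500e-01  2.40393541e-01 -1.41133263e-04]
 [ 2.40393469e-01 -9.70674299e-01  1.54440663e-03]
 [ 2.34270947e-04 -1.53304519e-03 -9.99998797e-01]] 0.08560860913404102
```

View pics/top0.png

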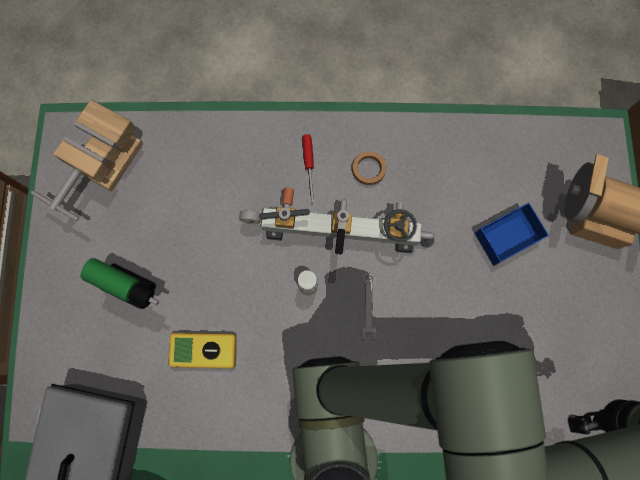

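View pics/side0.png

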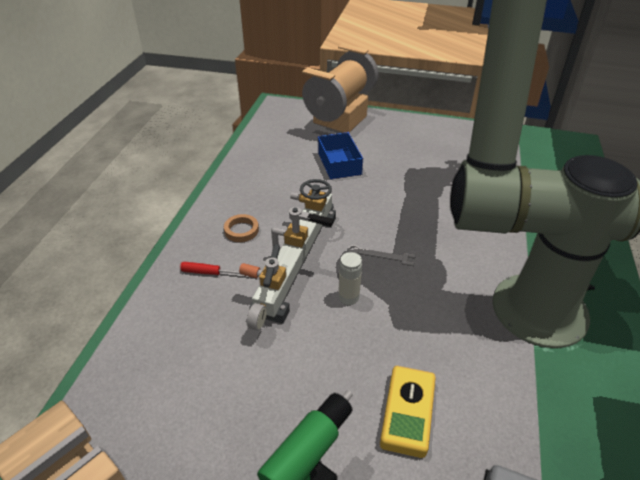

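The top view shows the vent crossbar at about (285,212), the supply lever at (342,215) pointing down to (339,250), and the wheel at (399,225). The can is at (307,281). I'll take an enlarged crop next.

```bash
python3 - <<'E'
from h import *
c=np.load('top.npz')['color'][170:305,235:445,::-1]
cv2.imwrite('pics/topc.png',cv2.resize(c[:150],None,fx=3.8,fy=3.8,interpolation=cv2.INTER_CUBIC))
E
```

```text
(no output)
```

View pics/topc.png

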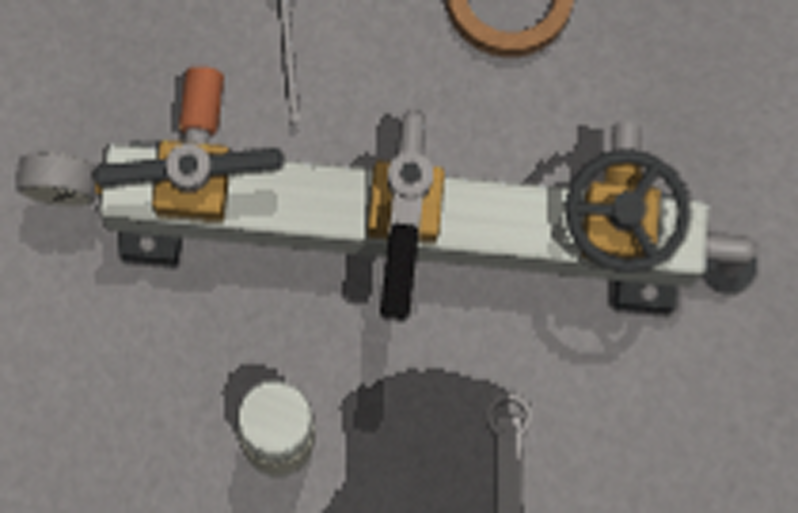

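```bash
python3 - <<'E'
from h import *
P={}
for n,x,y,z in [('sup',410,173,.162),('stip',395,317,.162),('vent',188,164,.132),('vtip+y',95,174,.132),('vtip-y',283,158,.132),('wheel',628,208,.13),('can',274,418,.125),('gaugeTop',57,160,.087)]:
    u=235+x/3.8;v=170+y/3.8; P[n]=px('top',u,v,z); print(n,P[n].round(4),px('top',round(u),round(v)).round(4))
d=P['vent']-P['wheel']; th=np.arctan2(-d[0],d[1]); print('manifold yaw',np.degrees(th))
for a,b in(('sup','stip'),('vent','vtip+y'),('vtip-y','vtip+y')):
    d=P[b]-P[a]; print(a,b,np.linalg.norm(d),np.degrees(np.arctan2(d[1],d[0])))
E
```

```text
sup [ 0.5783 -0.0151  0.162 ] [ 0.5752 -0.015   0.1696]
stip [ 0.4879 -0.006   0.162 ] [ 0.4891 -0.0062  0.1607]
vent [0.5907 0.1239 0.132 ] [0.5894 0.1247 0.1383]
vtip+y [0.5836 0.1826 0.132 ] [0.5834 0.1828 0.1307]
vtip-y [0.5952 0.0639 0.132 ] [0.61   0.0661 0.0732]
wheel [ 0.5654 -0.1544  0.13  ] [ 0.5641 -0.1533  0.1329]
can [0.4305 0.0674 0.125 ] [0.4305 0.0676 0.1249]
gaugeTop [0.6047 0.2129 0.087 ] [0.6049 0.213  0.0869]
manifold yaw -5.193255044907469
sup stip 0.09091914482524772 174.24761428676086
vent vtip+y 0.05914148808120959 96.8775870482025
vtip-y vtip+y 0.11931991078402986 95.57378738068661
```

```bash
python3 -m creep '0.06 -0.046 0 0.15 -1; 0.12 -0.092 0 0.243 -1; 0.17 -0.135 0 0.243 -1; 0.22 -0.17 0 0.243 -1; 0.27 -0.21 0 0.243 -1'
cat > path.py <<'E'
import numpy as np
def path(ax,r,hw,a0,sgn,angs,hx=.011,hy=.0145):
    for t in angs:
        a=np.radians(a0+sgn*t); l=np.array([np.cos(a),np.sin(a)]); n=sgn*np.array([-l[1],l[0]])
        c=np.array(ax)+r*l-n*(hw+hx*abs(n[0])+hy*abs(n[1])); print(t,c.round(4))
E
python3 - <<'E'
from path import *
path((.577,-.015),.066,.009,174.8,-1,range(0,95,10))
print(); path((.5895,.1245),.046,.007,84.8,1,range(10,95,10))
from h import *
s=state();print(s['t'],s['position'],s['orientation'],s['contact_force'])
E
```

```text
t: 0.72
position: [0.3264, -0.2867, 0.2312]
orientation: [[1.0, -0.001, 0.0], [-0.001, -1.0, 0.0], [0.0, -0.0, -1.0]]
contact_force: [1.0, -0.7, -0.1]
finger_gap: 0.0003
grasp_force: 0.0
0 [ 0.5091 -0.0334]
10 [ 0.5065 -0.0227]
20 [ 0.5059 -0.0112]
30 [0.5074 0.0008]
40 [0.5113 0.0128]
50 [0.5177 0.0242]
60 [0.5266 0.0344]
70 [0.5376 0.0428]
80 [0.5504 0.049 ]
90 [0.5618 0.0527]

10 [0.6048 0.1719]
20 [0.5984 0.1744]
30 [0.5911 0.1759]
40 [0.5832 0.1761]
50 [0.5748 0.1748]
60 [0.5664 0.1716]
70 [0.5584 0.1665]
80 [0.5514 0.1596]
90 [0.5457 0.151 ]
0.725 [ 0.3264355  -0.28672229  0.23118206] [[ 9.99999701e-01 -7.41228314e-04  2.19405328e-04]
 [-7.41229572e-04 -9.99999725e-01  5.65161998e-06]
 [ 2.19401079e-04 -5.81424801e-06 -9.99999976e-01]] [ 1.04633633 -0.68535311 -0.07576198]
```

```bash
python3 -m creep '0.035 -0.045 0 0 -1; 0.07 -0.09 0 0 -1; 0.105 -0.135 0 0 -1; 0.14 -0.18 0 0 -1; 0.165 -0.205 0 0 -1'
python3 -m creep '0 0 0 0 -1; 0 0 0 0 -1'
```

```text
t: 1.35
position: [0.4914, -0.0811, 0.231]
orientation: [[1.0, 0.002, -0.001], [0.002, -1.0, 0.0], [-0.001, -0.0, -1.0]]
contact_force: [-0.2, -1.1, 0.4]
finger_gap: -0.0001
grasp_force: 0.0
t: 1.6
position: [0.4899, -0.0836, 0.2308]
orientation: [[1.0, -0.0, -0.001], [-0.0, -1.0, -0.0], [-0.001, 0.0, -1.0]]
contact_force: [-0.1, -0.3, 0.2]
finger_gap: -0.0001
grasp_force: 0.0
```

```bash
python3 -m creep '0.019 -0.02 0.03 0 -1; 0.019 -0.02 0.06 0 -1; 0.019 -0.02 0.088 0 -1; 0.019 -0.035 0.088 0 -1; 0.019 -0.043 0.088 0 -1'
python3 -m creep '0 0 0 0 -1; 0 0 0 0 -1'
python3 - <<'E'
from h import *
c=snap('side')['color'][160:330,200:400,::-1]
d=snap('top')['color'][170:305,235:445,::-1]
f=lambda i:cv2.resize(i,(395,400*i.shape[0]//i.shape[1]),interpolation=cv2.INTER_CUBIC)[:330]
a,b=f(c),f(d); h=min(len(a),len(b)); cv2.imwrite('pics/at.png',np.hstack([a[:h],b[:h]]))
E
```

```text
t: 2.22
position: [0.5096, -0.0402, 0.1442]
orientation: [[1.0, -0.001, 0.001], [-0.001, -1.0, 0.0], [0.001, -0.0, -1.0]]
contact_force: [0.1, 0.4, -0.2]
finger_gap: 0.0002
grasp_force: 0.0
t: 2.48
position: [0.5103, -0.0406, 0.1443]
orientation: [[1.0, 0.0, 0.002], [0.0, -1.0, -0.001], [0.002, 0.001, -1.0]]
contact_force: [0.2, 0.4, 0.0]
finger_gap: -0.0002
grasp_force: 0.0
```

View pics/at.png

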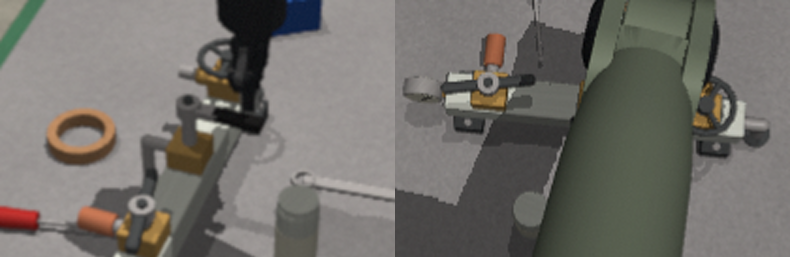

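Side view: the shut fingertip stands beside the lever's grip on its -y side, near (245,115), and is clear of everything else. Now pushing.

```bash
python3 -m creep '-0.002 -0.009 0 0 -1; -0.003 -0.018 0 0 -1; -0.003 -0.026 0 0 -1; -0.003 -0.034 0 0 -1; -0.002 -0.042 0 0 -1'
python3 -m creep '0.002 -0.006 0 0 -1; 0.004 -0.012 0 0 -1; 0.007 -0.018 0 0 -1; 0.01 -0.023 0 0 -1; 0.014 -0.028 0 0 -1'
```

```text
t: 3.2
position: [0.5076, 0.0017, 0.1433]
orientation: [[1.0, -0.0, -0.0], [-0.0, -1.0, -0.001], [-0.0, 0.001, -1.0]]
contact_force: [0.8, -4.0, -0.8]
finger_gap: -0.0002
grasp_force: 1.8
t: 3.82
position: [0.5214, 0.0299, 0.1431]
orientation: [[1.0, -0.0, -0.001], [-0.0, -1.0, 0.0], [-0.001, -0.0, -1.0]]
contact_force: [-0.8, -3.4, -0.0]
finger_gap: -0.0001
grasp_force: 1.6
```

```bash
python3 -m creep '0.005 -0.005 0 0 -1; 0.01 -0.009 0 0 -1; 0.016 -0.013 0 0 -1; 0.022 -0.016 0 0 -1; 0.028 -0.019 0 0 -1'
python3 -m creep '0.003 -0.001 0 0 -1; 0.006 -0.002 0 0 -1; 0.009 -0.003 0 0 -1; 0.009 -0.003 0 0 -1'
```

```text
t: 4.45
position: [0.5496, 0.0489, 0.1431]
orientation: [[1.0, -0.0, -0.001], [-0.0, -1.0, 0.0], [-0.001, -0.0, -1.0]]
contact_force: [-2.8, -3.5, -1.3]
finger_gap: -0.0
grasp_force: 1.7
t: 4.95
position: [0.5589, 0.0518, 0.1433]
orientation: [[1.0, -0.0, 0.0], [-0.0, -1.0, 0.001], [0.0, -0.001, -1.0]]
contact_force: [-1.7, -0.4, -1.6]
finger_gap: -0.0002
grasp_force: 1.1
```

Close to the stop, so small steps now, watching the force.

```bash
python3 -m creep '0.002 0 0 0 -1; 0.002 0 0 0 -1' | grep -E 'pos|contact'
python3 -m creep '0.001 0 0 0 -1; 0.001 0 0 0 -1'| grep -E 'pos|contact'
python3 -m creep '0.001 0 0 0 -1; 0.001 0 0 0 -1'| grep -E 'pos|contact'
```

```text
position: [0.5606, 0.0519, 0.1433]
contact_force: [-3.6, 0.3, -0.6]
position: [0.5616, 0.0519, 0.1433]
contact_force: [-4.0, 0.8, -0.3]
position: [0.5626, 0.0519, 0.1433]
contact_force: [-4.3, 1.9, 0.4]
```

```bash
for i in 1; do python3 -m creep '0.001 0 0 0 -1; 0.001 0 0 0 -1' | grep -E 'pos|contact'
python3 -m creep '0.001 0 0 0 -1; 0.001 0 0 0 -1'| grep -E 'pos|contact'; done
```

```text
position: [0.5626, 0.052, 0.1432]
contact_force: [-5.7, 2.3, 2.0]
position: [0.5628, 0.0519, 0.1431]
contact_force: [-9.1, 2.4, 3.7]
```

Stalled with the force rising, so the lever is on its stop. I'll back off, lift, and move round to the vent.

```bash
python3 -m creep '-0.03 0 0 0 -1; -0.03 0 -0.045 0 -1; -0.03 0 -0.09 0 -1; 0.015 -0.04 -0.09 0 -1; 0.05 -0.08 -0.09 0 -1'
python3 -m creep '0.011 -0.04 0 0 -1; 0.011 -0.04 0 0 -1;0.011 -0.04 0 0 -1'
python3 - <<'E'
from h import *
c=snap('wrist'); cv2.imwrite('pics/w1.png',c['color'][:,:,::-1])
c=snap('side')['color'][180:340,190:390,::-1]; cv2.imwrite('pics/s1.png',cv2.resize(c,None,fx=3,fy=3,interpolation=2))
E
```

```text
t: 6.82
position: [0.6195, 0.1069, 0.2357]
orientation: [[0.999, 0.045, 0.006], [0.045, -0.999, 0.02], [0.007, -0.02, -1.0]]
contact_force: [0.2, -0.2, 0.1]
finger_gap: -0.0002
grasp_force: 0.0
t: 7.2
position: [0.6266, 0.1293, 0.2344]
orientation: [[0.997, 0.073, -0.002], [0.073, -0.997, 0.033], [0.001, -0.033, -0.999]]
contact_force: [-0.1, -0.2, -0.9]
finger_gap: 0.0002
grasp_force: 0.0
```

View pics/w1.png

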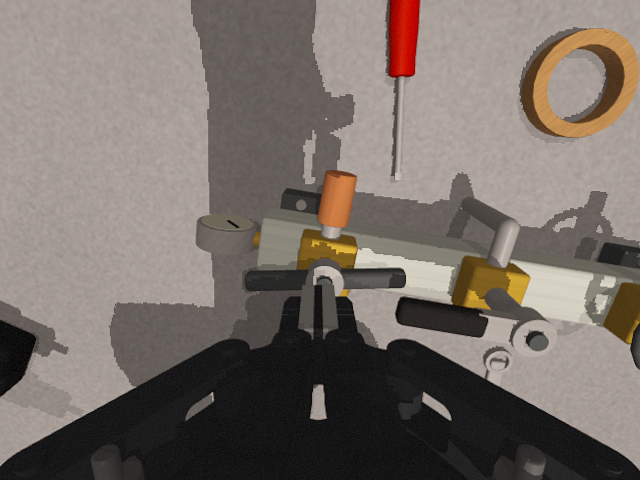

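View pics/s1.png

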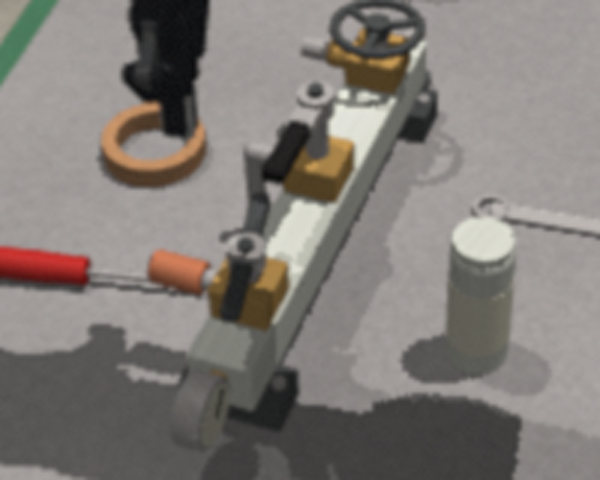

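The wrist view shows the lever pointing square at +y, from (535,338) to (400,310). The bar still lies across at (250–405,278). The tool has tilted slightly, so I'll check the joints.

```bash
python3 - <<'E'
from h import *
s=state(); print(s['joints'],s['dq'],s['position'],s['contact_force'])
E
python3 -m creep '0 0 0 0 -1; 0 0 0 0 -1'
python3 - <<'E'
from h import *
s=state(); print(s['joints'])
E
```

```text
[  4.12353374  28.10948405   3.80338456  65.68897895   1.90856746
 179.94370929] [-0.04446344 -0.1558905  -0.19298304  0.09513978  0.2356925  -0.03408526] [0.62614389 0.12906961 0.23445966] [ 0.43109935 -0.19011331 -0.14108484]
t: 7.55
position: [0.6261, 0.1295, 0.2344]
orientation: [[0.997, 0.073, -0.003], [0.073, -0.997, 0.034], [-0.0, -0.034, -0.999]]
contact_force: [-0.5, -0.3, -0.7]
finger_gap: 0.0
grasp_force: 0.0
[  4.1468105   28.13371218   3.82861175  65.71009343   1.93209273
 179.94181933]
```

Joint 6 is at its range end (180°). I'll turn the tool about -90° to unwind it.

```bash
python3 -m creep '0 0 0 -0.18 -1; 0 0 0 -0.36 -1; 0 0 0 -0.54 -1; 0 0 0 -0.72 -1; 0 0 0 -0.8 -1'
python3 -m creep '0 0 0 -0.18 -1; 0 0 0 -0.36 -1; 0 0 0 -0.54 -1; 0 0 0 -0.72 -1; 0 0 0 -0.72 -1'
```

```text
t: 8.18
position: [0.6261, 0.1297, 0.2342]
orientation: [[0.64, 0.769, -0.003], [0.768, -0.639, 0.034], [0.024, -0.024, -0.999]]
contact_force: [-0.2, 0.1, 0.4]
finger_gap: -0.0002
grasp_force: 0.0
t: 8.8
position: [0.6261, 0.1298, 0.2341]
orientation: [[-0.021, 1.0, -0.003], [0.999, 0.021, 0.034], [0.034, -0.002, -0.999]]
contact_force: [-0.7, 0.1, 0.2]
finger_gap: 0.0002
grasp_force: 0.0
```

```bash
python3 -m creep '0.038 0.004 0 0 -1; 0.038 0.004 0.03 0 -1; 0.038 0.004 0.06 0 -1; 0.038 0.004 0.095 0 -1; 0.038 0.004 0.122 0 -1'
python3 -m creep '0 0 0 0 -1; 0 0 0 0 -1'
python3 - <<'E'
from path import *
path((.5895,.1245),.046,.007,84.8,1,range(10,95,10),.0145,.011)
from h import *
c=snap('side')['color'][160:330,200:400,::-1]; cv2.imwrite('pics/s2.png',cv2.resize(c,None,fx=3,fy=3,interpolation=2))
E
```

```text
t: 9.43
position: [0.6284, 0.172, 0.112]
orientation: [[-0.02, 1.0, -0.004], [0.999, 0.02, 0.033], [0.034, -0.003, -0.999]]
contact_force: [-0.4, 0.0, 0.3]
finger_gap: -0.0
grasp_force: 0.0
t: 9.68
position: [0.6297, 0.1721, 0.1146]
orientation: [[-0.022, 1.0, -0.002], [0.999, 0.022, 0.034], [0.034, -0.001, -0.999]]
contact_force: [-0.6, -0.7, 1.5]
finger_gap: 0.0001
grasp_force: 0.0
10 [0.6079 0.1722]
20 [0.6008 0.1751]
30 [0.5927 0.1767]
40 [0.5839 0.1766]
50 [0.5749 0.1748]
60 [0.5659 0.1709]
70 [0.5577 0.165 ]
80 [0.5507 0.1572]
90 [0.5454 0.1479]
```

View pics/s2.png

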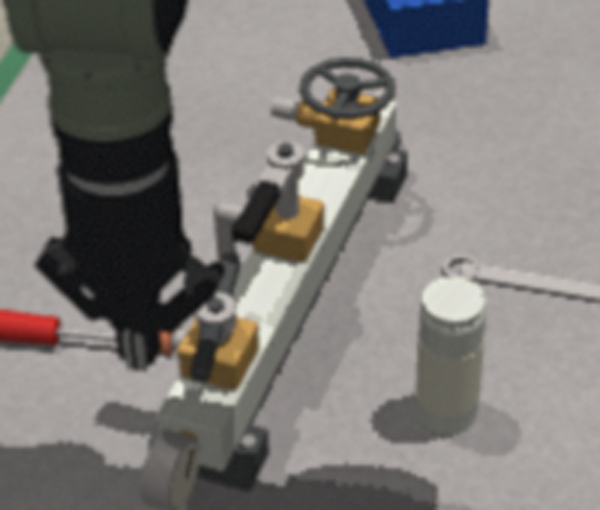

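The finger stands beyond the bar's +y arm at about (140,360), clear of the silencer and gauge. Now pushing towards the robot along the arc.

```bash
python3 -m creep '0 -0.01 0 0 -1; 0 -0.02 0 0 -1; 0.003 -0.027 0 0 -1; 0.005 -0.034 0 0 -1; 0.006 -0.041 0 0 -1'
python3 -m creep '0 -0.006 0 0 -1; -0.001 -0.012 0 0 -1; -0.003 -0.018 0 0 -1; -0.005 -0.023 0 0 -1'
```

```text
t: 10.35
position: [0.5896, 0.177, 0.1148]
orientation: [[-0.023, 1.0, 0.002], [0.999, 0.023, 0.033], [0.033, 0.003, -0.999]]
contact_force: [5.2, -2.0, -0.7]
finger_gap: 0.0001
grasp_force: 2.1
t: 10.85
position: [0.5647, 0.1718, 0.1139]
orientation: [[-0.023, 1.0, -0.003], [0.999, 0.023, 0.034], [0.034, -0.002, -0.999]]
contact_force: [4.8, 1.0, 0.6]
finger_gap: 0.0001
grasp_force: 1.6
```

```bash
python3 -m creep '-0.003 -0.004 0 0 -1; -0.007 -0.008 0 0 -1; -0.011 -0.011 0 0 -1; -0.015 -0.014 0 0 -1; -0.015 -0.014 0 0 -1' | grep -E 'pos|contact'
python3 -m creep '-0.003 -0.003 0 0 -1; -0.005 -0.004 0 0 -1; -0.005 -0.004 0 0 -1' | grep -E 'pos|contact'
```

```text
position: [0.5503, 0.1559, 0.1129]
contact_force: [1.4, 0.7, 1.6]
position: [0.5469, 0.151, 0.1128]
contact_force: [2.4, 2.1, -0.3]
```

```bash
python3 -m creep '-0.0015 -0.001 0 0 -1; -0.0015 -0.001 0 0 -1' | grep -E 'pos|contact'
python3 -m creep '-0.001 0 0 0 -1; -0.001 0 0 0 -1' | grep -E 'pos|contact'
```

```text
position: [0.5462, 0.1496, 0.1128]
contact_force: [2.4, 3.1, -0.2]
position: [0.546, 0.1487, 0.1128]
contact_force: [1.1, 3.3, -0.6]
```

```bash
python3 -m creep '-0.001 0 0 0 -1; -0.001 0 0 0 -1' | grep -E 'pos|contact'
python3 -m creep '-0.001 0 0 0 -1; -0.001 0 0 0 -1' | grep -E 'pos|contact'
python3 -m creep '-0.001 0 0 0 -1; -0.001 0 0 0 -1' | grep -E 'pos|contact'
```

```text
position: [0.546, 0.1481, 0.1128]
contact_force: [-0.3, 4.4, -0.9]
position: [0.546, 0.148, 0.1128]
contact_force: [0.0, 6.6, 0.0]
position: [0.546, 0.1478, 0.1128]
contact_force: [-0.2, 9.9, -0.3]
```

Stalled with the force rising again, so the vent is on its stop. I'll withdraw and check.

```bash
python3 -m creep '0.03 0 0 0 -1; 0.03 0 -0.05 0 -1; 0.03 0 -0.1 0 -1; 0.03 -0.04 -0.15 0 -1; 0.03 -0.1 -0.18 0 -1'
python3 -m creep '-0.02 -0.05 0 0 -1; -0.04 -0.05 0 0 -1; -0.04 -0.05 0 0 -1;-0.04 -0.05 0 0 -1'
python3 - <<'E'
from h import *
a=snap('wrist')['color'][:,:,::-1]; b=snap('top')['color'][170:305,235:445,::-1]
cv2.imwrite('pics/f.png',np.vstack([cv2.resize(a,(440,330)),cv2.resize(b,(440,260))[:260]]))
E
```

```text
t: 13.72
position: [0.4521, 0.1663, 0.2932]
orientation: [[-0.022, 1.0, -0.0], [0.999, 0.022, 0.031], [0.031, 0.0, -1.0]]
contact_force: [-0.5, 1.0, 0.2]
finger_gap: 0.0002
grasp_force: 0.0
t: 14.22
position: [0.403, 0.1261, 0.2899]
orientation: [[-0.023, 1.0, -0.003], [0.999, 0.023, 0.033], [0.033, -0.002, -0.999]]
contact_force: [0.9, 0.0, 0.2]
finger_gap: -0.0001
grasp_force: 0.0
```

View pics/f.png

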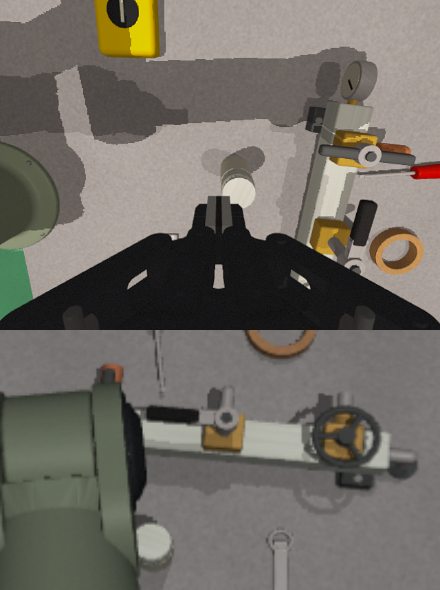

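The lever lies along the manifold bar (top view, (145,413)–(228,418)) and the crossbar is in line with the silencer. The wheel, can and wrench haven't moved.

```bash
python3 -c "
from cell import *
print(sign_off())"
```

```text
the job is handed in; nothing more can be done
None
```

I pushed the supply lever shut to its stop and then the vent crossbar open to its stop, with contact forces of about 10 N at most. I handed the job in at about 14 s with the hand clear, and saw nothing else on the bench disturbed.

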